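Close a diver's breathing-air filter

TASK

The filter on the dive-station bench has a new cartridge and its lid is resting loose on top of the thread. Keeping the lid level, turn it backward (anticlockwise) by its ears until you feel the thread start drop, then screw it forward fully home, so that no neck shows below the lid, and shut the vent valve by swinging its lever squarely across the vent pipe. Leave the other things on the bench where they are.

Things in the scene. Friction and masses are not known exactly. Their poses are not given: they have to be found in the camera images.
- filter: Fixed upright air-filter housing, axis vertical: 130 mm square base flange 10 mm thick, grey shell 100 mm in diameter, collar 106 mm, then a bare aluminium threaded neck 84 mm in diameter (93 mm over the thread). Origin: centre of the flange's underside, on the bench; z up. An inlet coupling sticks out to 106 mm from the axis along +y, at 75 mm height.
- collar (a point): On the filter's axis at the top face of the collar (106 mm in diameter), 121 mm above the bench. With the lid fully home the gap between collar and lid is only 1 mm; at the start it is 17 mm and the threaded neck shows in it.
- mouth (a point): Centre of the neck's rim, on the filter's axis, 145 mm above the bench. Right-hand thread with three starts 120 degrees apart: each is a gap in the level land on which the lid's three inner lugs rest, with a stop rib just behind the gap. Turned forward from the lands the lid only runs against these ribs and stays up: turn it backward first.
- lid: Loose black screw lid, about 0.3 kg: round cap 106 mm in diameter, 31 mm tall (46 mm at the boss in its centre), too wide to grasp. Four equal ears stick out along its own +x, +y, -x and -y. Origin: on its axis at its lower edge; z up. It starts level, its origin 138 mm above the filter's origin. Its thread is greased: it turns with 1 to 2 N at an ear, and may tip if pushed above its ears or pressed on its edge.
- ear (a point): Point in the ear on the lid's +x side, 72 mm from the lid's axis, at mid-height. Each ear is 14 mm thick, 23 mm tall from the lid's lower edge up, and reaches from 53 to 81 mm from the axis. Push the ears; below them it is free. While dropping, the lid may hang tilted by 6 degrees with one lug still up: let go of the ear, or turn it a few degrees further back, and it settles level.
- lid_top (a point): On the lid's axis, 31 mm above its lower edge. Turned backward (anticlockwise from above, yaw growing) by 25 to 90 degrees the lid drops 9 mm into the thread start, its origin then 129 mm above the filter's origin; a rib stops it 8 degrees later. Forward (clockwise) about 105 to 120 degrees from there it sinks 7 mm more and stops hard: fully home, its origin is at 122 mm.
- vent_lever (a joint): Quarter-turn lever of the vent valve, pivoting about a vertical stem. 0 = shut (lever square across the pipe, pointing along the filter's -x, against a stop); 1.57 = open (lever along the pipe, pointing along the filter's -y, away from the filter). It stays where it is left; about 1.6 N at the grip turns it.
- vent_stem (a point): Point on the vertical pivot axis of the vent lever, at the lever's mid-height, 105 mm above the bench, 137 mm from the filter's axis along the filter's -y.
- vent_grip (a point): Middle of the vent lever's black grip, 75 mm from the pivot axis. The grip is 72 mm long, 14 mm wide and 16 mm tall (97 to 113 mm above the bench), reaching 100 mm from the pivot; when open the vent pipe's end lies 14 mm under it.
- old_cartridge: Bystander: white used filter cartridge, 64 mm in diameter, 113 mm tall, standing. Origin: centre of its underside.
- torch: Bystander: black dive torch lying down, 160 mm long, 44 mm thick. Origin: under its middle, x along it.
- spanner: Bystander: steel spanner lying flat, 190 mm long along its x. Origin: near its middle, on the bench.
- tape_roll: Bystander: roll of grey tape lying flat, 96 mm in diameter, 45 mm high. Origin: centre of its underside.
- grease_tin: Bystander: low round aluminium tin, 66 mm in diameter, 45 mm high. Origin: centre of its underside.
- radio: Bystander: black handheld radio lying down, 195 mm long with its aerial, 34 mm thick. Origin: under the middle of its case.
- mug: Bystander: white mug, 80 mm in diameter, 95 mm tall. Origin: centre of its underside.
- mouse: Bystander: white computer mouse, 105 mm long, 30 mm high. Origin: centre of its underside.
- vent_pipe (a point): Far end of the vent pipe, on its axis, 70 mm above the bench, 216 mm from the filter's axis along the filter's -y. The pipe is at most 26 mm thick, with a brass valve block 30 x 46 x 32 mm below the lever's pivot.
Not all that is in view belongs to the job. Several things have the shape of the lid; the one meant has the colours described above.

How it is judged (in metres and radians):
On the way, in this order (a step that is already met when the one before it is completed fails the run):
1. the lid has dropped level into the thread start (its lower edge less than 131.5 mm above the filter's origin) (z of lid in the frame of filter below 0.1315 m and angle between lid's own z axis and vertical below 0.05 rad), for 0.1 s.
2. the lid is screwed home (z of lid in the frame of filter below 0.1235 m and angle between lid's own z axis and vertical below 0.04 rad), for 0.1 s.
At the end, for the whole second after the job is handed in: The lid is screwed home: level within 2 degrees, centred on the neck, its lower edge within 1.5 mm of its lowest position (122 mm above the filter's origin); the vent lever is within 8 degrees of square across the pipe; all at rest (z of lid in the frame of filter below 0.1235 m and horizontal distance between lid and mouth below 0.004 m and angle between lid's own z axis and vertical below 0.03 rad and value of joint vent_lever below 0.14 rad and linear speed of lid below 0.02 m/s); the robot touches nothing.
It fails at once if the lid is tipped more than 10 degrees (cross-threaded or knocked off) (angle between lid's own z axis and vertical above 0.175 rad).
It fails at once if another thing on the bench is moved more than 30 mm (distance of any of old_cartridge, torch, spanner, tape_roll, grease_tin, radio, mug, mouse from where it was at the start of the episode above 0.03 m).
It also fails if it takes over 61 s, if anything falls off the work surface, if the arm or the gripper's body presses on something with over 40 N, if the wrist force passes 120 N, or if a joint passes its speed limit or range.

ROBOT

A 6-joint arm with a two-finger parallel gripper is mounted at the origin on the work surface. World frame = base frame: x ahead of the robot, y to its left, z up, the work surface at z = 0. Lengths are in mm, angles in rad, forces in N, time in s.
With the tool pointing down it reaches from about 375 to 825 mm from the base axis. Payload 5.5 kg.
Tool frame: the origin (TCP) lies at the very end of the fingers, on their centre line; the grasp point (between the pads) lies 19 mm behind it; z points along the fingers, y is the line along which they close (so a half turn about z gives the same grasp; the last joint's range is limited). The gripper opens to 85 mm and grips with 20 to 120 N. Pads are 22 mm wide; open, the fingers measure 114 mm over their backs; the gripper's body (76 mm by 85 mm) begins 54 mm behind the grasp point. The pads swing forward as they close: fully open they stand 13 mm farther back than shut.
Start: joints at [1.184, 0.314, -0.047, 1.21, 0, 1.571], TCP at [226.332, 555.669, 231.299] pointing down, gripper open.
Joint ranges: [-2.67, 2.67], [-0.69, 1.73], [-1.03, 1.25], [-2.08, 2.16], [-1.42, 1.45], [-3.14, 3.14]. Speed limits (rad/s): [2.39, 2.39, 3.01, 3.14, 3.14, 3.14].

INTERFACE

Orientations are given as a rotation vector (axis times angle).
In Python, from rig import bot gives the robot as it stands.
- The arm moves only by the tool drive_tool, never from a script. Its arguments are lists of equal length, an entry for each row: "offset": the shift along the tool's x, y, z in units of 120 mm (1.0 is 120 mm), a list of three; "rotation": the turn, a rotation vector about the tool's x, y, z in units of pi/2 rad (1.0 is pi/2 rad), a list of three. A call has 1 to 20 rows; each row is the pose to reach, as a shift and turn from the pose commanded when the call began, along the tool's axes at that moment; what a row does not reach only later rows make up. A row lasts 1/10 s, in which the tool goes at most 50 mm and 8.59 degrees, less where a joint would pass 70% of its speed; a pose out of reach is approached as far as the arm can. A call with a number of a shift or a turn outside -1 to 1 is refused whole. A call with a gripper value outside its range is refused whole. "jaw" is the opening, from 0 (shut) to 1 (fully open), set as the call begins (left out, the last holds). The fingers move at their own pace and stop on an object; "grip_force" is the grip in N (left out, the last holds). Time passes only in rows, so rows that repeat a pose let the fingers close. It gives the time, the measured TCP pose, the force, the opening and the grip force at its end, in the units of the state.
- bot.observe(): the state, without advancing time (a new reading comes with each control period).
- bot.get_image(name): name is "side" or "top"; returns a dict with "img" (480x640x3 uint8, red, green, blue), "vertical_fov" (degrees; the focal length in pixels is half the picture's height over the tangent of half this angle, whatever the lens; pixels are square), "cx", "cy" (the principal point, pixels), "position" and "orientation" of the camera in the world. Camera axes: x right, y up, looking along -z (the intrinsics and any distortion apply to the point x, -y, -z); pixel columns grow to the right and rows downward; lengths in mm; the calibration is good to about 2 mm. A picture is of the moment at which its call begins. There is no depth.
- bot.finish_job(): hands the job in; it is judged then, once.
Trained networks look in a picture, given as the dict that the camera call returned (one of the last four; its "shot" number tells which), for a name from the list of things; names that differ only in an ending like _2 or _b are one class to them, and where a whole thing is asked for, a point or a joint stands for the part that bears it (a point fixed in the world has none). Each returns a list of dicts, best first, with "p" (0 to 1); they miss things now and then, are a little off and sometimes report something else, mostly with a low value. They report only what shows in the picture. A call takes as long as a camera call. They do not tell look-alikes from the thing itself.
- bot.silhouettes(picture, name): "region" (480x640 bool, what is visible of it) and "xy" ([column, row] in pixels, amid what is visible of it).
- bot.landmark_of(picture, name): "xy" ([column, row] in pixels: a listed point, or the origin of a listed thing).
The state is a dict: "clock": time; "joints": joint angles; "dq": joint speeds; "tau": joint torques, N m; "ee_pos": TCP position; "eef_rot": TCP orientation; "force": force on the tool from outside, world axes, zero at the start; "moment": the same for the moment, N m; "finger_gap": opening from 0.0 (shut) to 1.0 (fully open); "gripper_force": force on a finger pad.
Only numpy, scipy, OpenCV 4.12 (cv2) and the standard library are available. Lean on these libraries where they do the work, as an engineer would, in place of code of your own. Each camera call takes 0.05 s, during which the arm holds its last target. There are 200 camera calls.

## Working session

There is one attempt and no reset: what is moved stays moved. The work goes in short steps, Python scripts to look and compute and a tool call to move; the robot and the scene stay as the last step left them, time stands still between calls to the robot, and variables do not carry over. Pictures are saved under pics/ and viewed, at most 10 in all, crops included, and the job is handed in when it is done.

Besides the shell and the picture viewer there is one more tool, called after ">>>" as a command line: name --argument value ..., lists and objects as JSON in quotes. drive_tool: Moves the arm, as the interface text tells. Shifts and turns lie within -1 to 1; 1 stands for 120 mm of shift or pi/2 rad of turn. Its arguments: {"type":"object","properties":{"offset":{"type":"array","items":{"type":"array","items":{"type":"number","minimum":-1,"maximum":1}}},"rotation":{"type":"array","items":{"type":"array","items":{"type":"number","minimum":-1,"maximum":1}}},"jaw":{"type":"number"},"grip_force":{"type":"number"}},"required":["offset","rotation"]}

```bash
mkdir -p pics; ls; cat > h.py <<'E'
import numpy as np, cv2
from scipy.spatial.transform import Rotation as R
from rig import bot
def cam(p):
    h,w=p["img"].shape[:2]; f=h/2/np.tan(np.radians(p["vertical_fov"])/2)
    o=np.array(p["orientation"]); 
    Rm=R.from_rotvec(o).as_matrix() if o.size==3 else o.reshape(3,3)
    return f,Rm,np.array(p["position"],float)
def dist(p):
    d=p.get("distortion",None); return np.zeros(5) if d is None else np.array(d,float)
def ray(p,xy):
    f,Rm,c=cam(p); K=np.array([[f,0,p["cx"]],[0,f,p["cy"]],[0,0,1.]])
    u=cv2.undistortPoints(np.array([[xy]],float),K,dist(p))[0,0]
    return c,Rm@np.array([u[0],-u[1],-1.])
def at_z(p,xy,z):
    c,d=ray(p,xy); return c+d*(z-c[2])/d[2]
def proj(p,X):
    f,Rm,c=cam(p); q=(np.atleast_2d(X)-c)@Rm*[1,-1,-1]
    K=np.array([[f,0,p["cx"]],[0,f,p["cy"]],[0,0,1.]])
    return cv2.projectPoints(q,np.zeros(3),np.zeros(3),K,dist(p))[0][:,0]
def tri(p1,a,p2,b):
    c1,d1=ray(p1,a);c2,d2=ray(p2,b)
    A=np.c_[d1,-d2]; s=np.linalg.lstsq(A,c2-c1,rcond=None)[0]
    x,y=c1+d1*s[0],c2+d2*s[1]; return (x+y)/2,np.linalg.norm(x-y)
E
python3 - <<'E'
from h import *
for n in("side","top"):
    p=bot.get_image(n); print(n,{k:v for k,v in p.items() if k!="img"})
    cv2.imwrite(f"pics/{n}0.png",p["img"][:,:,::-1])
    for k in["filter","collar","mouth","lid","ear","lid_top","vent_stem","vent_grip","vent_pipe"]:
        print(k,[(np.round(d["xy"]).tolist(),round(d["p"],2)) for d in bot.landmark_of(p,k)][:5])
print(bot.observe())
E
```

```text
pics
side {'vertical_fov': 45.3916981177747, 'cx': 323.2426789629558, 'cy': 245.52489345514343, 'position': array([-362.3980632 , -924.64178049, 1038.98850573]), 'orientation': array([ 0.91052576, -0.34816569, -0.6677869 ]), 'shot': 1}
filter [([314.0, 251.0], 0.84), ([338.0, 199.0], 0.66)]
collar [([318.0, 217.0], 0.65)]
mouth [([319.0, 211.0], 0.55)]
lid [([318.0, 364.0], 0.76), ([344.0, 309.0], 0.7)]
ear [([331.0, 293.0], 0.91), ([334.0, 198.0], 0.87), ([375.0, 253.0], 0.66), ([261.0, 264.0], 0.46)]
lid_top [([346.0, 303.0], 0.92), ([314.0, 203.0], 0.87), ([318.0, 356.0], 0.59)]
vent_stem [([355.0, 238.0], 0.63)]
vent_grip [([370.0, 247.0], 0.45)]
vent_pipe [([373.0, 255.0], 0.61)]
top {'vertical_fov': 48.25031250379276, 'cx': 308.0562999912807, 'cy': 243.65502845763078, 'position': array([ 241.17357234,   27.97225487, 1474.82938977]), 'orientation': array([ 0.14221967, -0.14291704, -1.56671952]), 'shot': 2}
filter [([254.0, 216.0], 0.71)]
collar [([232.0, 279.0], 0.48), ([442.0, 278.0], 0.28)]
mouth []
lid [([349.0, 263.0], 0.79), ([161.0, 348.0], 0.76), ([251.0, 204.0], 0.6), ([
[... 276 characters left out ...]
pipe [([335.0, 198.0], 0.86)]
{'clock': 1.0, 'joints': array([ 1.18399163e+00,  3.13513947e-01, -4.71096223e-02,  1.21019173e+00,
        1.99085312e-05,  1.57080820e+00]), 'dq': array([-0.0031808 , -0.00142535, -0.00054265, -0.000719  ,  0.00115456,
       -0.00070888]), 'tau': array([ 2.30343045e-05, -5.39470017e+01,  3.40057397e+01,  1.51714259e-03,
        6.98394319e-05,  3.85677282e-06]), 'ee_pos': array([226.33011652, 555.66795503, 231.28689958]), 'eef_rot': array([-6.03824553e-01, -3.08299443e+00,  2.32401783e-05]), 'force': array([ 0.29853708, -0.88148447, -0.18303564]), 'moment': array([ 0.05878092,  0.02061334, -0.01722413]), 'gripper_force': 0.0, 'finger_gap': 1.0001372213165782}
```

View pics/top0.png

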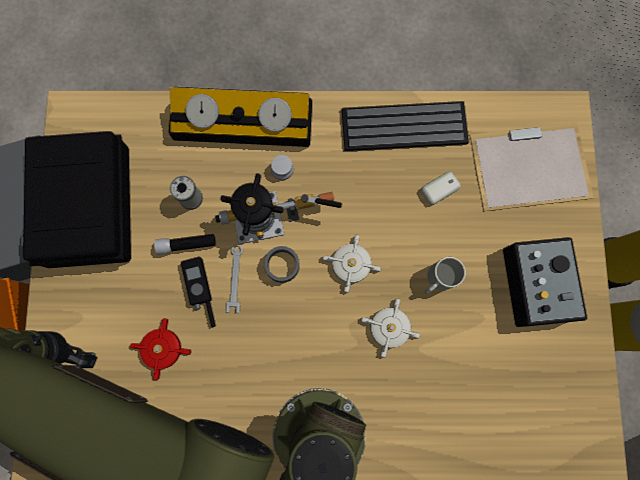

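View pics/side0.png

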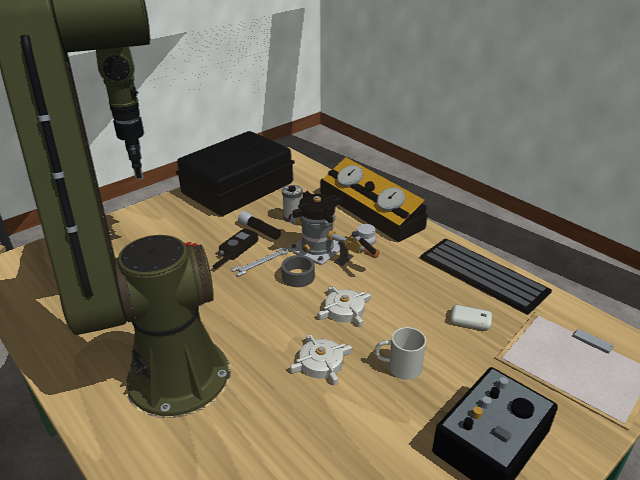

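The top view shows the black lid at about (252,202) on the filter. Its ears are near (259,178), (281,206), (246,230) and (223,197). The vent pipe runs right to about (333,200), with the lever's black grip near (327,202). The lids at (160,348), (350,263) and (388,326) are look-alikes. Next I'll measure positions and zoom in.

```bash
python3 - <<'E'
from h import *
t=bot.get_image("top"); s=bot.get_image("side")
a=cv2.resize(t["img"][150:260,190:350],None,fx=4.5,fy=4.5,interpolation=cv2.INTER_CUBIC)[:,:,::-1]
cv2.imwrite("pics/tc.png",a)
b=cv2.resize(s["img"][170:280,270:400],None,fx=5,fy=5,interpolation=cv2.INTER_CUBIC)[:,:,::-1]
cv2.imwrite("pics/sc.png",b)
P={}
for k in["lid_top","vent_stem","vent_grip","vent_pipe","ear","lid"]:
    A=[d["xy"] for d in bot.landmark_of(t,k) if 215<d["xy"][0]<350 and 150<d["xy"][1]<240]
    B=[d["xy"] for d in bot.landmark_of(s,k) if 290<d["xy"][0]<400 and 170<d["xy"][1]<270]
    print(k,np.round(A,1).tolist(),np.round(B,1).tolist())
    for x in A:
        for y in B: print("   ",[np.round(v,1) for v in tri(t,x,s,y)])
z=dict(lid_top=169,vent_stem=105,vent_grip=105,vent_pipe=70)
for k,h in z.items():
    for n,p in(("t",t),("s",s)):
        for d in bot.landmark_of(p,k): print(k,n,np.round(at_z(p,d["xy"],h)[:2],1),round(d["p"],2))
for k in["old_cartridge","torch","spanner","tape_roll","grease_tin","radio","mug","mouse"]:
    for d in bot.landmark_of(t,k)[:1]: print(k,np.round(at_z(t,d["xy"],0)[:2]),round(d["p"],2))
E
```

```text
lid_top [[253.0, 200.1]] [[317.8, 200.6]]
    [array([589. , 165.8, 176.4]), np.float64(3.3)]
vent_stem [[301.3, 198.1]] [[354.4, 235.9], [318.1, 254.2]]
    [array([618.2,  43.8,  99.7]), np.float64(4.3)]
    [array([578.5,  74. ,  56.3]), np.float64(111.6)]
vent_grip [[334.7, 202.9]] [[370.7, 245.7]]
    [array([598.3, -42.6, 120.5]), np.float64(1.3)]
vent_pipe [[332.3, 196.8]] [[374.7, 254.3]]
    [array([625.5, -37.5,  75.5]), np.float64(2.5)]
ear [[255.0, 178.8]] [[338.9, 200.5], [317.0, 210.8], [366.8, 242.6]]
    [array([658.8, 160.3, 150.1]), np.float64(11.5)]
    [array([636.3, 182.1, 122.3]), np.float64(59.9)]
    [array([747.1, 161. , -51.7]), np.float64(75.1)]
lid [[250.6, 204.2]] [[317.8, 208.2]]
    [array([589.7, 172.7, 146. ]), np.float64(4.7)]
lid_top t [592.3 165.7] 0.93
lid_top t [430.4 -78.1] 0.65
lid_top t [228.3 390.7] 0.65
lid_top t [ 275.  -177.1] 0.61
lid_top s [595.5 175.8] 0.84
lid_top s [ 344.4 -212. ] 0.71
lid_top s [ 193.  -290.8] 0.64
vent_stem t [614.9  45. ] 0.93
vent_stem s [614.8  37.6] 0.89
vent_stem s [477.2  39.5] 0.34
vent_grip t [601.8 -43. ] 0.63
vent_grip s [615.1 -28. ] 0.62
vent_pipe t [628.1 -38.5] 0.77
vent_pipe t [623.8 343.8] 0.44
vent_pipe s [629.9 -31.9] 0.79
vent_pipe s [382.  28.] 0.74
old_cartridge [647. 361.] 0.62
torch [515. 365.] 0.9
spanner [418. 235.] 0.83
grease_tin [729. 111.] 0.56
radio [406. 325.] 0.88
mug [ 407. -339.] 0.71
mouse [ 671. -346.] 0.79
```

View pics/tc.png

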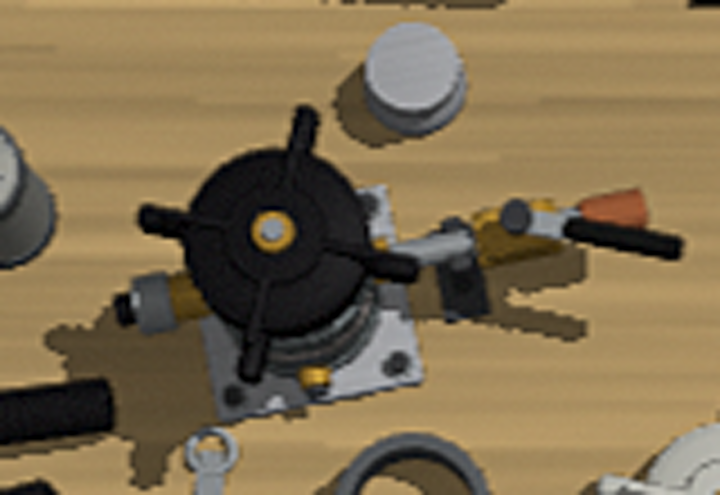

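View pics/sc.png

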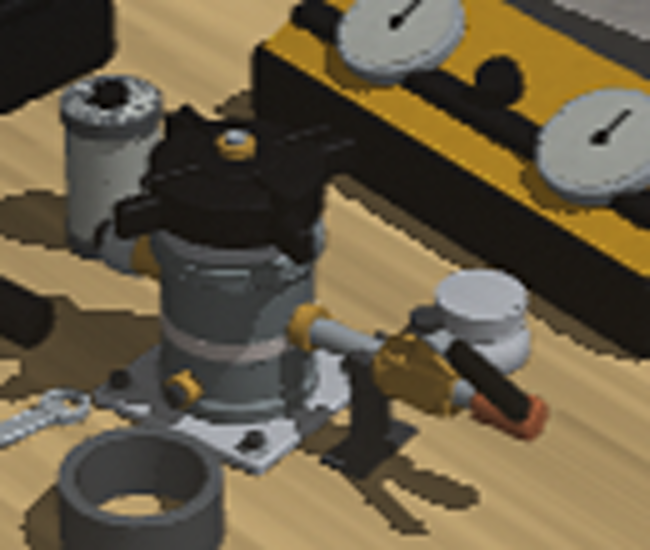

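The crops show the lid boss at (272,230) in the top crop, with ear tips at (306,110), (143,217), (250,375) and (414,268). The stem is at (516,216), and the grip runs from (570,228) to (680,247), so it's already a little off the pipe line. The neck is visible below the lid in the side crop.

```bash
python3 - <<'E'
from h import *
t=bot.get_image("top"); s=bot.get_image("side")
T=lambda x,y:(190+(x-2)/4.5,150+(y-2)/4.5)
S=lambda x,y:(270+(x-2.)/5,170+(y-2.)/5)
pr=lambda n,v:print(n,np.round(v,1))
pr("boss t",at_z(t,T(272,230),184)); pr("boss s",at_z(s,S(237,138),184))
e=[at_z(t,T(*q),161)[:2] for q in((306,108),(141,216),(250,380),(417,269))]
c=np.mean(e,0); pr("earcentre",c)
for q in e: d=q-c; print(np.round(q,1),round(np.hypot(*d),1),round(np.degrees(np.arctan2(d[1],d[0])),1))
pr("stem",at_z(t,T(516,216),118)); pr("grip a",at_z(t,T(570,229),113)); pr("grip tip",at_z(t,T(682,247),113))
pr("grip tip s",at_z(s,S(520,412),113)); pr("grip root s",at_z(s,S(458,350),113))
pr("flange corners",[at_z(t,T(*q),10)[:2] for q in((422,380),(220,417),(386,187))])
pr("bleed/stand",at_z(t,T(455,230),105))
E
```

```text
boss t [586.9 171.5 184. ]
boss s [590.  172.9 184. ]
earcentre [585.8 170.3]
[664.5 156.2] 80.0 -10.2
[601.2 248. ] 79.2 78.8
[507.  184.7] 80.1 169.6
[570.4  92.4] 79.4 -101.1
stem [612.8  37.2 118. ]
grip a [606.4   5.8 113. ]
grip tip [595.5 -59.4 113. ]
grip tip s [591.3 -62.  113. ]
grip root s [607.9   3.2 113. ]
flange corners [[537.5  96.1]
 [514.2 220.8]
 [661.3 119.7]]
bleed/stand [608.   73.1 105. ]
```

>>> drive_tool --offset '[[-0.25,-0.14,0],[-0.5,-0.28,0],[-0.75,-0.43,0],[-1,-0.57,0],[-1,-0.57,0]]' --rotation '[[0,0,0],[0,0,0],[0,0,0],[0,0,0],[0,0,0]]' --jaw 0.3

```text
clock: 3.1
ee_pos: [313.6, 444.3, 231.5]
eef_rot: [0.61, 3.081, -0.001]
force: [-0.1, 0.7, 0.1]
finger_gap: 0.297
gripper_force: 0.0
```

>>> drive_tool --offset '[[-0.25,-0.14,0],[-0.5,-0.28,0],[-0.75,-0.43,0],[-1,-0.57,0],[-1,-0.57,0]]' --rotation '[[0,0,0],[0,0,0],[0,0,0],[0,0,0],[0,0,0]]'

```text
clock: 3.6
ee_pos: [398.8, 336.4, 231.5]
eef_rot: [0.61, 3.081, -0.001]
force: [-0.2, 0.4, -0.7]
finger_gap: 0.304
gripper_force: 0.0
```

>>> drive_tool --offset '[[-0.25,-0.14,0],[-0.5,-0.28,0],[-0.75,-0.43,0],[-1,-0.57,0],[-1,-0.57,0]]' --rotation '[[0,0,0],[0,0,-0.04],[0,0,-0.08],[0,0,-0.128],[0,0,-0.128]]'

```text
clock: 4.1
ee_pos: [484.1, 228.3, 231.3]
eef_rot: [0.295, 3.127, -0.0]
force: [0.2, 0.9, 0.5]
finger_gap: 0.298
gripper_force: 0.0
```

>>> drive_tool --offset '[[-0.17,-0.15,0],[-0.334,-0.304,0],[-0.334,-0.304,0.2],[-0.334,-0.304,0.4],[-0.334,-0.304,0.5],[-0.334,-0.304,0.5]]' --rotation '[[0,0,0],[0,0,0],[0,0,0],[0,0,0],[0,0,0],[0,0,0]]' --jaw 0.4

```text
clock: 4.7
ee_pos: [513.2, 187.2, 169.5]
eef_rot: [-0.29, -3.125, 0.002]
force: [-0.1, -0.9, 0.1]
finger_gap: 0.399
gripper_force: 0.0
```

```bash
python3 - <<'E'
from h import *
t=bot.get_image("top"); s=bot.get_image("side")
a=cv2.resize(t["img"][150:260,190:310],None,fx=3.5,fy=4,interpolation=cv2.INTER_CUBIC)
b=cv2.resize(s["img"][160:270,270:370],None,fx=3.5,fy=4,interpolation=cv2.INTER_CUBIC)
cv2.imwrite("pics/c1.png",np.hstack([a,b])[:,:,::-1])
E
```

```text
(no output)
```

View pics/c1.png

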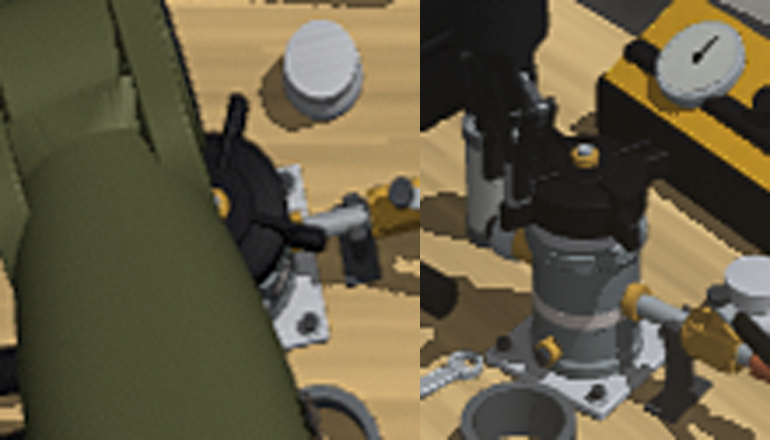

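The side view shows the fingers straddling the near ear just above it, so I'm descending.

>>> drive_tool --offset '[[-0.016,-0.01,0.08],[-0.016,-0.01,0.16],[-0.016,-0.01,0.24],[-0.016,-0.01,0.3],[-0.016,-0.01,0.36],[-0.016,-0.01,0.36],[-0.016,-0.01,0.36]]' --rotation '[[0,0,0],[0,0,0],[0,0,0],[0,0,0],[0,0,0],[0,0,0],[0,0,0]]'

```text
clock: 5.5
ee_pos: [516.6, 185.0, 127.9]
eef_rot: [-0.291, -3.128, 0.0]
force: [0.2, 1.1, 1.3]
finger_gap: 0.402
gripper_force: 0.0
```

```bash
cat > arc.py <<'E'
import sys,numpy as np
# rows of an arc about the lid axis; args: radial tool-x radius, start deg list (ccw +)
r=float(sys.argv[1]); A=[float(v) for v in sys.argv[2:]]
print([[round(r*(np.cos(np.radians(a))-1)/120,3),round(-r*np.sin(np.radians(a))/120,3),0] for a in A])
print([[0,0,round(-a/90,3)] for a in A])
E
python3 arc.py 72 3 6 9 12 15 18 20 20; python3 arc.py 72 2 4 6 8 8;python3 arc.py 72 2 4 5 5; python3 arc.py 72 -4 -8 -12 -16 -20 -24 -28 -32 -36 -40 -40
```

```text
[[np.float64(-0.001), np.float64(-0.031), 0], [np.float64(-0.003), np.float64(-0.063), 0], [np.float64(-0.007), np.float64(-0.094), 0], [np.float64(-0.013), np.float64(-0.125), 0], [np.float64(-0.02), np.float64(-0.155), 0], [np.float64(-0.029), np.float64(-0.185), 0], [np.float64(-0.036), np.float64(-0.205), 0], [np.float64(-0.036), np.float64(-0.205), 0]]
[[0, 0, -0.033], [0, 0, -0.067], [0, 0, -0.1], [0, 0, -0.133], [0, 0, -0.167], [0, 0, -0.2], [0, 0, -0.222], [0, 0, -0.222]]
[[np.float64(-0.0), np.float64(-0.021), 0], [np.float64(-0.001), np.float64(-0.042), 0], [np.float64(-0.003), np.float64(-0.063), 0], [np.float64(-0.006), np.float64(-0.084), 0], [np.float64(-0.006), np.float64(-0.084), 0]]
[[0, 0, -0.022], [0, 0, -0.044], [0, 0, -0.067], [0, 0, -0.089], [0, 0, -0.089]]
[[np.float64(-0.0), np.float64(-0.021), 0], [np.float64(-0.001), np.float64(-0.042), 0], [np.float64(-0.002), np.float64(-0.052), 0], [np.float64(-0.002), np.float64(-0.052), 0]]
[[0, 0, -0.022], [0, 0, -0.044], [0, 0, -0.056], [0, 0, -0.056]]
[[np.float64(-0.001), np.float64(0.042), 0], [np.float64(-0.006), np.float64(0.084), 0], [np.float64(-0.013), np.float64(0.125), 0], [np.float64(-0.023), np.float64(0.165), 0], [np.float64(-0.036), np.float64(0.205), 0], [np.float64(-0.052), np.float64(0.244), 0], [np.float64(-0.07), np.float64(0.282), 0], [np.float64(-0.091), np.float64(0.318), 0], [np.float64(-0.115), np.float64(0.353), 0], [np.float64(-0.14), np.float64(0.386), 0], [np.float64(-0.14), np.float64(0.386), 0]]
[[0, 0, 0.044], [0, 0, 0.089], [0, 0, 0.133], [0, 0, 0.178], [0, 0, 0.222], [0, 0, 0.267], [0, 0, 0.311], [0, 0, 0.356], [0, 0, 0.4], [0, 0, 0.444], [0, 0, 0.444]]
```

>>> drive_tool --offset '[[-0.001,-0.031,0],[-0.003,-0.063,0],[-0.007,-0.094,0],[-0.013,-0.125,0],[-0.02,-0.155,0],[-0.029,-0.185,0],[-0.036,-0.205,0],[-0.048,-0.235,0],[-0.061,-0.263,0],[-0.07,-0.282,0],[-0.07,-0.282,0]]' --rotation '[[0,0,-0.033],[0,0,-0.067],[0,0,-0.1],[0,0,-0.133],[0,0,-0.167],[0,0,-0.2],[0,0,-0.222],[0,0,-0.256],[0,0,-0.289],[0,0,-0.311],[0,0,-0.311]]'

```text
clock: 6.6
ee_pos: [519.1, 150.1, 128.6]
eef_rot: [-0.473, 3.105, 0.0]
force: [-0.6, 1.1, 0.0]
finger_gap: 0.401
gripper_force: 0.0
```

>>> drive_tool --offset '[[0,-0.021,0],[-0.001,-0.042,0],[-0.003,-0.063,0],[-0.003,-0.063,0]]' --rotation '[[0,0,-0.022],[0,0,-0.044],[0,0,-0.067],[0,0,-0.067]]'

```text
clock: 7.0
ee_pos: [521.5, 143.2, 128.4]
eef_rot: [-0.635, 3.076, 0.0]
force: [-0.2, -0.7, -1.1]
finger_gap: 0.402
gripper_force: 0.1
```

```bash
cat > boss.py <<'E'
from h import *
for n,(x0,x1,y0,y1) in dict(side=(300,335,185,212)).items():
    p=bot.get_image(n)
    g=p["img"][y0:y1,x0:x1].astype(float)
    w=np.clip(g[...,0]-g[...,2]-35,0,None)*(np.arange(x1-x0)[None]<26)
    y,x=np.mgrid[y0:y1,x0:x1]; print(n,round((w*x).sum()/w.sum(),2),round((w*y).sum()/w.sum(),2),int(w.sum()))
cv2.imwrite("pics/last.png",cv2.resize(p["img"][150:280,260:400],None,fx=5,fy=4.5,interpolation=cv2.INTER_CUBIC)[:,:,::-1])
s=bot.observe(); print(np.round(s["ee_pos"],1),np.round(s["force"],1),np.round(s["moment"],2),round(s["gripper_force"],2))
E
python3 boss.py
python3 - <<'E'
from h import *
p=bot.get_image("side")
for z in(184,175,168): print(proj(p,[587.5,171.5,z]).round(2))
E
```

```text
side 317.8 200.21 254
[521.4 143.2 128.4] [-0.  -0.6  0.1] [ 0.05  0.   -0.04] 0.04
[[316.68 197.68]]
[[316.69 200.33]]
[[316.7  202.38]]
```

View pics/last.png

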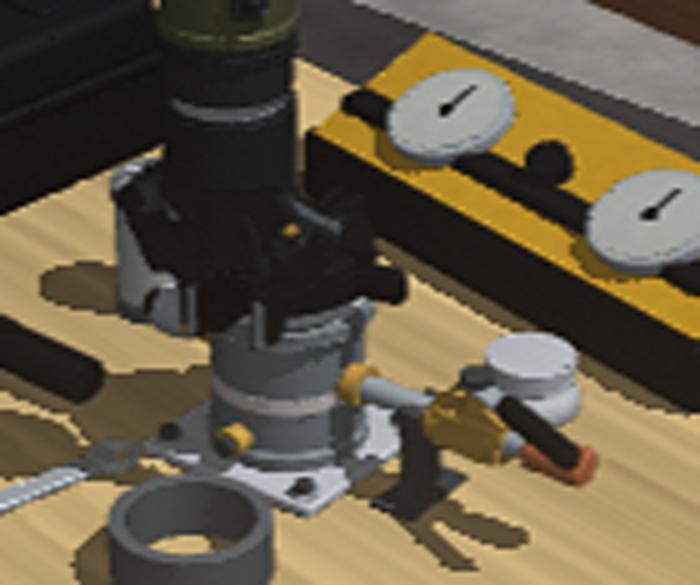

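The lid has turned about 26° so far: the right ear is at (395,285) in the crop and the neck band is still visible under the lid. I'm continuing in small steps.

>>> drive_tool --offset '[[0,-0.021,0],[-0.001,-0.042,0],[-0.003,-0.063,0],[-0.003,-0.063,0]]' --rotation '[[0,0,-0.022],[0,0,-0.044],[0,0,-0.067],[0,0,-0.067]]'

```text
clock: 7.5
ee_pos: [524.7, 136.3, 128.2]
eef_rot: [-0.796, 3.039, -0.0]
force: [-0.4, -0.5, -0.0]
finger_gap: 0.402
gripper_force: 0.0
```

>>> drive_tool --offset '[[0,-0.021,0],[-0.001,-0.042,0],[-0.003,-0.063,0],[-0.003,-0.063,0]]' --rotation '[[0,0,-0.022],[0,0,-0.044],[0,0,-0.067],[0,0,-0.067]]'

```text
clock: 7.9
ee_pos: [527.6, 132.7, 128.1]
eef_rot: [0.956, -2.992, -0.01]
force: [-2.9, 9.5, 0.5]
finger_gap: 0.402
gripper_force: 4.6
```

```bash
python3 boss.py
```

```text
side nan nan 0
[527.6 132.8 128.1] [-2.5 10.   1.3] [ 1.85  0.61 -0.1 ] 4.54boss.py:6: RuntimeWarning: invalid value encountered in scalar divide
  y,x=np.mgrid[y0:y1,x0:x1]; print(n,round((w*x).sum()/w.sum(),2),round((w*y).sum()/w.sum(),2),int(w.sum()))
```

About 10 N of resistance, so the lid is against the rib. I'll back off half the play to release the ear and look.

>>> drive_tool --offset '[[-0.001,0.042,0],[-0.006,0.084,0],[-0.006,0.084,0],[-0.006,0.084,0]]' --rotation '[[0,0,0.044],[0,0,0.089],[0,0,0.089],[0,0,0.089]]'

```text
clock: 8.35
ee_pos: [523.4, 138.6, 128.1]
eef_rot: [-0.747, 3.051, -0.0]
force: [0.2, -0.2, -0.7]
finger_gap: 0.402
gripper_force: 0.0
```

```bash
python3 boss.py 2>/dev/null
```

```text
side 319.4 201.34 551
[523.5 138.5 128.2] [ 0.3 -0.2  0.6] [-0.01  0.01 -0.05] 0.0
```

View pics/last.png

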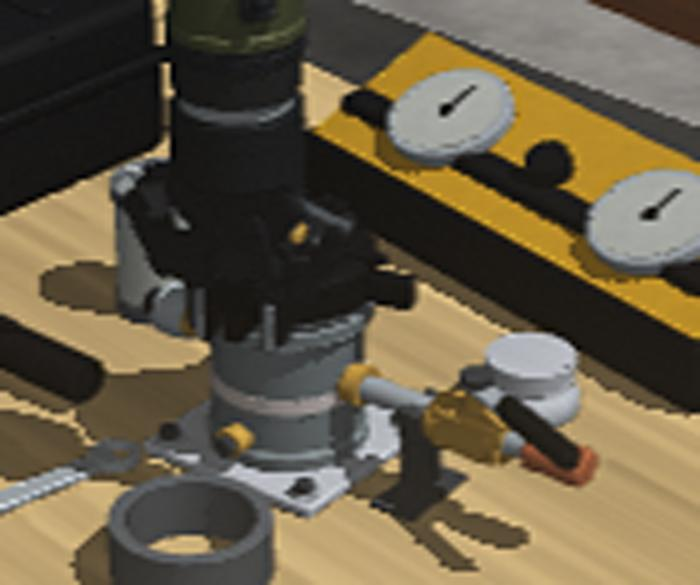

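The lid's lower edge now sits nearer the collar and the rim looks level. I'm screwing it forward.

>>> drive_tool --offset '[[-0.001,0.042,0.01],[-0.006,0.084,0.02],[-0.013,0.125,0.03],[-0.023,0.165,0.03],[-0.036,0.205,0.03],[-0.052,0.244,0.03],[-0.07,0.282,0.03],[-0.091,0.318,0.03],[-0.115,0.353,0.03],[-0.14,0.386,0.03],[-0.14,0.386,0.03]]' --rotation '[[0,0,0.044],[0,0,0.089],[0,0,0.133],[0,0,0.178],[0,0,0.222],[0,0,0.267],[0,0,0.311],[0,0,0.356],[0,0,0.4],[0,0,0.444],[0,0,0.444]]'

```text
clock: 9.5
ee_pos: [517.2, 187.6, 124.5]
eef_rot: [0.342, 3.123, 0.0]
force: [0.6, -0.1, -0.2]
finger_gap: 0.398
gripper_force: 0.0
```

```bash
python3 boss.py 2>/dev/null
```

```text
side 311.75 192.16 7238
[517.1 187.3 124.5] [0.4 0.3 0.1] [ 0.   -0.04 -0.01] 0.0
```

>>> drive_tool --offset '[[-0.001,0.042,0],[-0.006,0.084,0],[-0.013,0.125,0],[-0.023,0.165,0],[-0.036,0.205,0],[-0.036,0.205,0]]' --rotation '[[0,0,0.044],[0,0,0.089],[0,0,0.133],[0,0,0.178],[0,0,0.222],[0,0,0.222]]'

```text
clock: 10.15
ee_pos: [526.8, 210.5, 124.5]
eef_rot: [0.877, 3.016, 0.0]
force: [0.3, 0.1, 0.6]
finger_gap: 0.403
gripper_force: 0.0
```

>>> drive_tool --offset '[[-0.001,0.042,0],[-0.006,0.084,0],[-0.013,0.125,0],[-0.023,0.165,0],[-0.036,0.205,0],[-0.036,0.205,0]]' --rotation '[[0,0,0.044],[0,0,0.089],[0,0,0.133],[0,0,0.178],[0,0,0.222],[0,0,0.222]]'

```text
clock: 10.75
ee_pos: [543.7, 228.8, 124.5]
eef_rot: [1.386, 2.819, 0.0]
force: [0.5, -0.5, 0.2]
finger_gap: 0.399
gripper_force: 0.0
```

```bash
python3 boss.py 2>/dev/null
```

```text
side 310.07 192.59 9330
[543.4 228.6 124.4] [ 0.1  0.9 -0.6] [ 0.04 -0.   -0.05] 0.0
```

View pics/last.png

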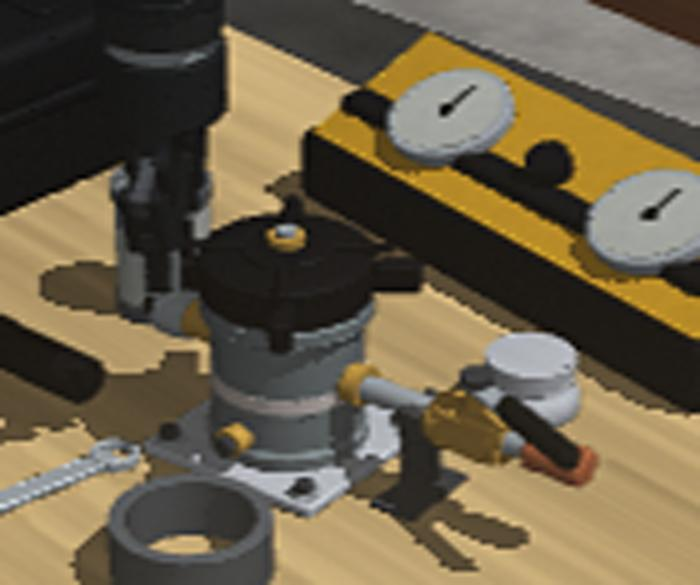

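The side view shows the lid low and level with no tilt: boss at about (287,238), ear at (280,335). I'm continuing forward.

>>> drive_tool --offset '[[-0.001,0.042,0],[-0.006,0.084,0],[-0.013,0.125,0],[-0.023,0.165,0],[-0.036,0.205,0],[-0.052,0.244,0],[-0.07,0.282,0],[-0.07,0.282,0]]' --rotation '[[0,0,0.044],[0,0,0.089],[0,0,0.133],[0,0,0.178],[0,0,0.222],[0,0,0.267],[0,0,0.311],[0,0,0.311]]'

```text
clock: 11.6
ee_pos: [575.6, 242.5, 124.5]
eef_rot: [2.027, 2.4, 0.0]
force: [0.6, -0.2, 0.1]
finger_gap: 0.396
gripper_force: 0.0
```

>>> drive_tool --offset '[[0,0.021,0],[-0.001,0.042,0],[-0.003,0.063,0],[-0.006,0.084,0],[-0.006,0.084,0]]' --rotation '[[0,0,0.022],[0,0,0.044],[0,0,0.067],[0,0,0.089],[0,0,0.089]]'

```text
clock: 12.1
ee_pos: [585.2, 243.5, 124.5]
eef_rot: [-2.189, -2.254, 0.0]
force: [0.7, -0.1, -0.3]
finger_gap: 0.398
gripper_force: 0.0
```

>>> drive_tool --offset '[[0,0.021,0],[-0.001,0.042,0],[-0.003,0.063,0],[-0.003,0.063,0]]' --rotation '[[0,0,0.022],[0,0,0.044],[0,0,0.067],[0,0,0.067]]'

```text
clock: 12.5
ee_pos: [592.8, 243.4, 124.5]
eef_rot: [-2.305, -2.135, 0.0]
force: [0.4, 0.6, -0.7]
finger_gap: 0.404
gripper_force: 0.0
```

>>> drive_tool --offset '[[0,0.021,0],[-0.001,0.042,0],[-0.003,0.063,0],[-0.003,0.063,0]]' --rotation '[[0,0,0.022],[0,0,0.044],[0,0,0.067],[0,0,0.067]]'

```text
clock: 12.9
ee_pos: [600.0, 242.6, 124.5]
eef_rot: [-2.414, -2.01, 0.001]
force: [-1.5, 1.0, 0.5]
finger_gap: 0.402
gripper_force: 0.5
```

```bash
python3 boss.py 2>/dev/null
```

```text
side 310.27 194.9 4298
[600.  242.6 124.5] [-1.1  0.9  0.2] [0.04 0.32 0.05] 0.53
```

>>> drive_tool --offset '[[0,0.021,0],[-0.001,0.042,0],[-0.001,0.042,0]]' --rotation '[[0,0,0.022],[0,0,0.044],[0,0,0.044]]'

```text
clock: 13.25
ee_pos: [602.1, 241.6, 124.2]
eef_rot: [-2.479, -1.924, 0.007]
force: [-8.9, -0.4, 5.0]
finger_gap: 0.403
gripper_force: 4.5
```

>>> drive_tool --offset '[[0,0.021,0],[-0.001,0.042,0],[-0.001,0.042,0]]' --rotation '[[0,0,0.022],[0,0,0.044],[0,0,0.044]]'

```text
clock: 13.55
ee_pos: [603.9, 240.6, 124.0]
eef_rot: [-2.54, -1.836, 0.013]
force: [-17.5, 0.4, 10.4]
finger_gap: 0.399
gripper_force: 8.8
```

Hard stop at 17 N. I'll back off to the middle of the play, lift clear and check.

>>> drive_tool --offset '[[-0.001,-0.042,0],[-0.006,-0.084,0],[-0.016,-0.14,0],[-0.016,-0.14,0],[-0.016,-0.14,-0.2],[-0.016,-0.14,-0.5],[-0.016,-0.14,-0.8],[-0.016,-0.14,-0.8]]' --rotation '[[0,0,-0.044],[0,0,-0.089],[0,0,-0.15],[0,0,-0.15],[0,0,-0.15],[0,0,-0.15],[0,0,-0.15],[0,0,-0.15]]' --grip_force 20

```text
clock: 14.35
ee_pos: [596.9, 244.8, 226.5]
eef_rot: [2.314, 2.119, 0.014]
force: [1.2, 1.0, 0.1]
finger_gap: 0.4
gripper_force: 0.0
```

```bash
python3 boss.py 2>/dev/null; python3 - <<'E'
from h import *
from scipy.spatial.transform import Rotation as R
s=bot.observe(); M=R.from_rotvec(s["eef_rot"]).as_matrix()
print(np.round(s["ee_pos"],1),np.round(M,3).tolist(),np.round(s["joints"],2))
E
```

```text
side 310.7 192.24 9158
[595.8 244.4 223.8] [-0.3  0.5  0.7] [-0.02  0.05 -0.  ] 0.0
[595.8 244.4 223.8] [[0.088, 0.996, 0.006], [0.996, -0.088, 0.002], [0.003, 0.006, -1.0]] [ 0.39  0.39  0.05  1.22 -0.    2.05]
```

View pics/last.png

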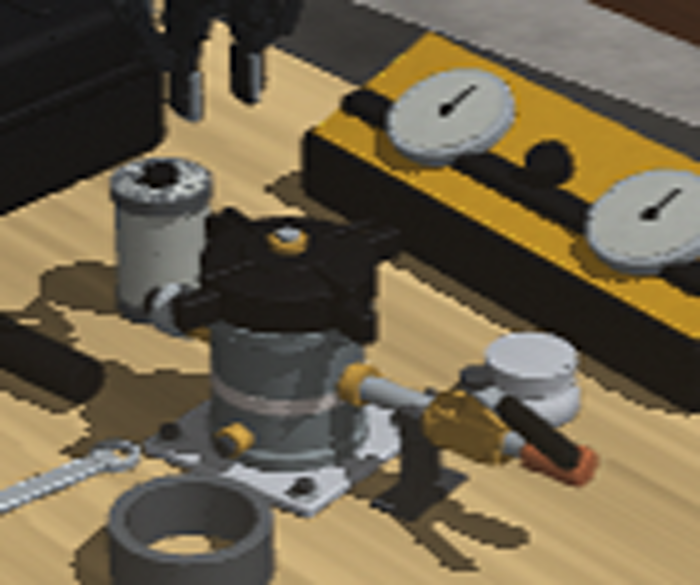

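The lid is home and level with no neck showing (boss at (288,241), ears level). Next is the lever: shut the fingers and go to the far (+x) side of the grip.

>>> drive_tool --offset '[[-0.3,0.06,0],[-0.6,0.12,0],[-0.8,0.17,0],[-0.8,0.17,0]]' --rotation '[[0,0,0],[0,0,0],[0,0,0],[0,0,0]]' --jaw 0

```text
clock: 14.8
ee_pos: [605.6, 143.1, 219.3]
eef_rot: [2.32, 2.118, -0.003]
force: [-0.5, 0.8, -0.4]
finger_gap: 0.001
gripper_force: 0.0
```

>>> drive_tool --offset '[[-0.3,0.06,0],[-0.6,0.12,0],[-0.9,0.18,0],[-0.9,0.18,0]]' --rotation '[[0,0,0],[0,0,0],[0,0,0],[0,0,0]]'

```text
clock: 15.2
ee_pos: [617.8, 33.5, 219.4]
eef_rot: [2.32, 2.117, -0.003]
force: [1.1, 1.5, 0.2]
finger_gap: -0.001
gripper_force: 0.0
```

>>> drive_tool --offset '[[-0.3,0.08,0],[-0.655,0.17,0],[-0.655,0.17,0.1],[-0.655,0.17,0.1],[-0.655,0.17,0.1]]' --rotation '[[0,0,0],[0,0,0],[0,0,0],[0,0,0],[0,0,0]]'

```text
clock: 15.7
ee_pos: [630.7, -41.9, 207.6]
eef_rot: [-2.313, -2.123, 0.001]
force: [-0.2, -0.0, -0.2]
finger_gap: 0.007
gripper_force: 0.0
```

```bash
python3 - <<'E'
from h import *
s=bot.observe(); M=R.from_rotvec(s["eef_rot"]).as_matrix()
print(np.round(s["ee_pos"],1),np.round(M,3).tolist(),np.round(s["joints"],2))
d=M.T@(np.array([632.9,-43.2,99])-s["ee_pos"])/120; print(d.round(3))
E
```

```text
[630.7 -41.9 207.6] [[0.086, 0.996, -0.002], [0.996, -0.086, 0.001], [0.001, -0.002, -1.0]] [-0.07  0.39 -0.    1.19  0.    1.59]
[-0.01   0.021  0.905]
```

>>> drive_tool --offset '[[-0.01,0.02,0.2],[-0.01,0.02,0.45],[-0.01,0.02,0.7],[-0.01,0.02,0.9],[-0.01,0.02,0.9]]' --rotation '[[0,0,0],[0,0,0],[0,0,0],[0,0,0],[0,0,0]]'

```text
clock: 16.2
ee_pos: [630.8, -42.7, 97.1]
eef_rot: [-2.31, -2.122, 0.007]
force: [-0.8, 0.4, -0.1]
finger_gap: -0.0
gripper_force: 0.0
```

```bash
cat > lev.py <<'E'
from h import *
import sys
s=bot.observe(); M=R.from_rotvec(s["eef_rot"]).as_matrix(); p=s["ee_pos"]
yaw0=np.degrees(np.arctan2(M[1,1],M[0,1])); print(p.round(1),round(yaw0,1),np.round(s["force"],1))
for th in map(float,sys.argv[1:]):
    a=np.radians(th); u=np.array([np.cos(a),np.sin(a)]); v=np.array([-u[1],u[0]])
    P=np.array([612.5,37])+75*u+21.5*v
    d=M[:2,:2].T@(P-p[:2])/120; print(th,d.round(3).tolist(),round((yaw0-(th+95.8))/90,3))
E
python3 lev.py -100 -105 -110 -115 -120 -125 -130 -135 -140 -145 -150 -155
```

```text
[630.8 -42.7  97.1] -4.9 [-0.8  0.4 -0.1]
-100.0 [0.01, -0.086] -0.007
-105.0 [0.002, -0.142] 0.048
-110.0 [-0.001, -0.198] 0.104
-115.0 [0.0, -0.255] 0.159
-120.0 [0.007, -0.311] 0.215
-125.0 [0.018, -0.367] 0.27
-130.0 [0.035, -0.421] 0.326
-135.0 [0.056, -0.474] 0.382
-140.0 [0.081, -0.525] 0.437
-145.0 [0.111, -0.573] 0.493
-150.0 [0.145, -0.618] 0.548
-155.0 [0.182, -0.661] 0.604
```

>>> drive_tool --offset '[[0.01,-0.086,0],[0,-0.142,0],[0,-0.198,0],[0,-0.255,0],[0.007,-0.311,0],[0.018,-0.367,0],[0.035,-0.421,0],[0.056,-0.474,0],[0.081,-0.525,0],[0.111,-0.573,0],[0.145,-0.618,0],[0.182,-0.661,0],[0.182,-0.661,0]]' --rotation '[[0,0,0],[0,0,0.048],[0,0,0.104],[0,0,0.159],[0,0,0.215],[0,0,0.27],[0,0,0.326],[0,0,0.382],[0,0,0.437],[0,0,0.493],[0,0,0.548],[0,0,0.604],[0,0,0.604]]'

```text
clock: 17.5
ee_pos: [557.1, -15.4, 103.0]
eef_rot: [3.028, 0.831, 0.005]
force: [-0.3, -1.1, 0.7]
finger_gap: -0.001
gripper_force: 0.2
```

```bash
python3 lev.py -158 -161 -164 -166 -168 -170 -172
```

```text
[557.1 -15.4 103. ] -59.3 [-0.3 -1.1  0.7]
-158.0 [-0.025, -0.057] 0.032
-161.0 [-0.028, -0.091] 0.066
-164.0 [-0.03, -0.125] 0.099
-166.0 [-0.03, -0.147] 0.121
-168.0 [-0.029, -0.17] 0.143
-170.0 [-0.028, -0.193] 0.166
-172.0 [-0.026, -0.215] 0.188
```

>>> drive_tool --offset '[[-0.025,-0.057,0.02],[-0.028,-0.091,0.03],[-0.03,-0.125,0.03],[-0.03,-0.147,0.03],[-0.029,-0.17,0.03],[-0.029,-0.17,0.03]]' --rotation '[[0,0,0.032],[0,0,0.066],[0,0,0.099],[0,0,0.121],[0,0,0.143],[0,0,0.143]]'

```text
clock: 18.1
ee_pos: [544.0, 0.0, 98.4]
eef_rot: [3.103, 0.489, 0.004]
force: [0.2, -0.2, 0.2]
finger_gap: 0.001
gripper_force: 0.4
```

```bash
python3 lev.py -169 -170 -171 -172 -173 -174
```

```text
[544.    0.   98.4] -72.1 [ 0.2 -0.2  0.2]
-169.0 [-0.004, -0.015] 0.013
-170.0 [-0.006, -0.026] 0.024
-171.0 [-0.008, -0.037] 0.035
-172.0 [-0.009, -0.049] 0.046
-173.0 [-0.01, -0.06] 0.057
-174.0 [-0.011, -0.071] 0.068
```

Now push gently to the stop, without more rotation.

>>> drive_tool --offset '[[-0.004,-0.015,0],[-0.006,-0.026,0],[-0.008,-0.037,0],[-0.009,-0.049,0],[-0.009,-0.049,0]]' --rotation '[[0,0,0],[0,0,0],[0,0,0],[0,0,0],[0,0,0]]'

```text
clock: 18.6
ee_pos: [542.4, 2.7, 97.8]
eef_rot: [3.098, 0.484, 0.005]
force: [4.0, -9.7, 1.1]
finger_gap: 0.0
gripper_force: 5.1
```

Against the stop at 10 N. I'll retreat and lift.

>>> drive_tool --offset '[[0,0.1,0],[0,0.25,0],[0,0.35,0],[0,0.35,-0.3],[0,0.35,-0.7],[0,0.35,-1],[0,0.35,-1]]' --rotation '[[0,0,0],[0,0,0],[0,0,0],[0,0,0],[0,0,0],[0,0,0],[0,0,0]]'

```text
clock: 19.3
ee_pos: [556.2, -35.2, 222.3]
eef_rot: [3.103, 0.486, 0.013]
force: [1.5, -0.9, 0.3]
finger_gap: 0.002
gripper_force: 0.0
```

>>> drive_tool --offset '[[0,0.3,0],[0,0.6,0],[0,1,0],[0,1,0],[0,1,0]]' --rotation '[[0,0,0],[0,0,0],[0,0,0],[0,0,0],[0,0,0]]'

```text
clock: 19.8
ee_pos: [589.1, -150.0, 215.4]
eef_rot: [-3.102, -0.482, 0.003]
force: [0.4, 0.0, -0.5]
finger_gap: -0.003
gripper_force: 0.0
```

```bash
python3 - <<'E'
from h import *
t=bot.get_image("top"); s=bot.get_image("side")
a=cv2.resize(t["img"][150:260,190:350],None,fx=2.5,fy=4,interpolation=cv2.INTER_CUBIC)
b=cv2.resize(s["img"][170:280,270:400],None,fx=3,fy=4,interpolation=cv2.INTER_CUBIC)
cv2.imwrite("pics/fin.png",np.hstack([a,b])[:,:,::-1]); print(bot.observe()["force"].round(1))
E
```

```text
[ 0.6  0.3 -0.8]
```

View pics/fin.png

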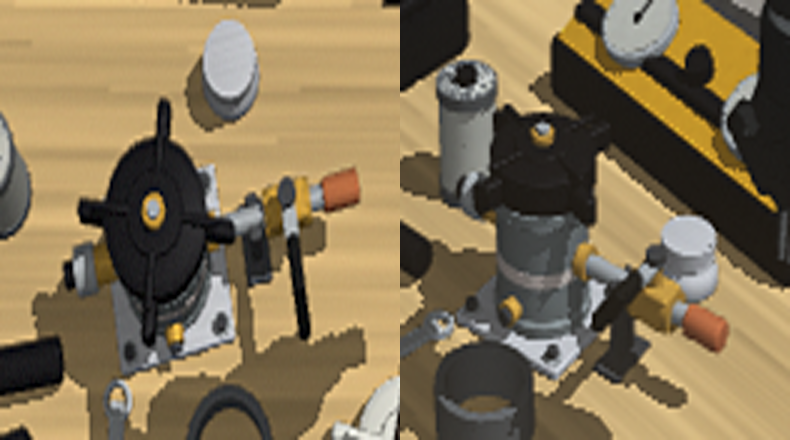

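The lid is level and down on the collar, with its boss at side row about 203 (predicted 202.4 when home). The lever stands square across the pipe, from (288,190) to (303,335), and the robot is clear. I'm handing it in.

```bash
python3 -c "
from rig import bot
print(bot.finish_job())"
```

```text
the job is handed in; nothing more can be done
None
```

I've handed the job in: the lid dropped into the thread start and was screwed forward to a hard stop, level with no neck showing, and the vent lever is against its stop, square across the pipe. The robot was clear of everything and had used about 20 s; the hand-in returned no verdict.

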